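# Slide the spoon caddy home on the pantry rail

### The arm

A 6-joint arm with a two-finger parallel gripper is mounted at the origin on the work surface. World frame = base frame: x ahead of the robot, y to its left, z up, the work surface at z = 0. Lengths are in m, angles in rad, forces in N, time in s.
With the tool pointing down it reaches from about 0.2 to 0.875 m from the base axis. Payload 3.4 kg.
Tool frame: the origin (TCP) lies at the very end of the fingers, on their centre line; the grasp point (between the pads) lies 19 mm behind it; z points along the fingers, y is the direction in which the jaws open and shut (so a half turn about z gives the same grasp; the last joint's range is limited). The gripper opens to 94 mm and grips with 3 to 60 N. Pads are 16 mm wide; open, the fingers measure 119 mm over their backs; the gripper's body (75 mm by 177 mm) begins 78 mm behind the grasp point.
Start: joints at [-1.238, 0.276, 1.505, -0, 1.361, -0.121], TCP at [0.252, -0.517, 0.205] pointing down, gripper open.
Joint ranges: [-2.89, 2.89], [-0.75, 2.08], [0.22, 2.7], [-1.18, 4.32], [0.11, 2.71], [-2.7, 2.7]. Speed limits (rad/s): [2.57, 2.57, 3.14, 3.14, 3.14, 3.14].

### API

Orientations are given as a unit quaternion [w, x, y, z].
In Python, from rig import get_state, imaging, close_job gives the robot as it stands.
- The arm moves only by the tool arm_command, never from a script. Its argument "motion" is a list of rows, each a list of 5 numbers: the shift along the world's x, y, z in units of 25 mm (1.0 is 25 mm), then the turn about the world's z in units of 5 degrees (1.0 is 5 degrees), then the gripper command: -1 is fully open, 1 is shut, values between are in proportion. In form: [[dx, dy, dz, spin, hand], ...]. A call has 1 to 12 rows; each row is the pose to reach, as a shift and turn from the pose measured when the call began; what a row does not reach only later rows make up. A row lasts 1/10 s, in which the tool goes at most 50 mm and 8.59 degrees, less where a joint would pass 70% of its speed; a pose out of reach is approached as far as the arm can. A call with a gripper value outside its range is refused whole. The fingers move at their own pace and stop on an object; "force" is the grip in N (left out, the last holds). Time passes only in rows, so rows that repeat a pose let the fingers close. It gives the time, the measured TCP pose, the force and the opening at its end, in the units of the state.
- get_state(): the state, without advancing time (a new reading comes with each control period).
- imaging.capture(name): name is "scene" or "top"; returns the picture (420x560x3 uint8, red, green, blue); there is no depth.
- imaging.get_calibration(name): a dict with "fx", "fy", "cx", "cy" (pixels), "extrinsics" (4x4, takes a point from camera to world coordinates). Camera axes: x right, y up, looking along -z (the intrinsics and any distortion apply to the point x, -y, -z); pixel columns grow to the right and rows downward; lengths in m; the calibration is good to about 2 mm. A picture is of the moment at which its call begins. get_calibration takes no time and is no camera call.
- close_job(): hands the job in, once; it reports no verdict.
The state is a dict: "t": time; "q": joint angles; "joint_vel": joint speeds; "effort": joint torques, N m; "ee_pos": TCP position; "orientation": TCP orientation; "contact_force": force on the tool from outside, world axes, zero at the start; "moment": the same for the moment, N m; "finger_gap": finger opening in m.
Only numpy, scipy, OpenCV 4.12 (cv2) and the standard library are available. Lean on these libraries where they do the work, as an engineer would, in place of code of your own. Each camera call takes 0.05 s, during which the arm holds its last target.

### The job

Hang the spoon caddy back on the slotted rail: bring its runner to the open end of the rail, enter it there, and slide the caddy along gently, without forcing or ramming anything, until it is pressed up to the stop and the spring catch has dropped behind the runner. Then let go of it and leave it hanging there, keeping it upright all the way and leaving everything else on the shelf where it is.

Things in the scene. Friction and masses are not known exactly. Their poses are not given: they have to be found in the camera images.
- grip (a point): Centre of the bamboo grip of the loose steel spoon caddy: a block 34 mm in x, 14 mm in y, 40 mm high, to be held from above, across either way (across the 14 mm it swings least). Caddy axes: x along its runner, -y its back (the runner's side), z up. Hold it firmly (about 60 N): the push is felt 50 mm below. Nothing else of the caddy reaches higher than 33 mm below this point.
- caddy: The caddy, 0.2 to 0.4 kg. Origin on its underside, in the middle of its cup (64 mm in x, 46 in y, 70 high; three measuring spoons fixed in it reach 102 mm up). The grip centre is at y -22, z +135 mm, on a steel strap 44 x 6 mm; the runner centre at y -39.5, z +85. A rubber stand-off at z +15 reaches to y -41 mm; with the runner mid-channel it clears the pine board by 6 mm.
- runner (a point): Centre of the runner on the caddy's back (caddy axes): a grey plastic bar with round ends, 65 mm long in x, 21 mm high, 7 mm thick in y, on a neck 9 mm high that stands 11 mm out of the strap. It lies 17.5 mm to -y of the grip centre and 50 mm below it. It fits the rail's channel with 1.5 mm play on each side.
- mouth (a point): Centre of the rail's open end, mid-channel, 153 mm above the shelf. x into the rail along it, -y towards the pine board behind, z up. Aluminium C-channel, inside 24 mm high, 10 mm deep; its slot, 13 mm high, faces +y; outside 30 x 16 mm. The first 10 mm are flared some 3 mm wider all round. The runner gets in only here (end near the robot) and slides with its neck through the slot.
- far_end (a point): Centre of the rail's closed far end, 220 mm from the mouth, same axes. Before it a steel stop with a black thumb screw is clamped on the rail, anywhere: the face of its soft rubber pad, inside the channel, is 125 to 190 mm in from the mouth. The pad gives about 1 mm per 2 N for 3 mm, then it is solid. The spring catch is on an arm of the stop.
- catch (a joint): Lift of the spring catch, m: 0 down, at most 0.011. A wedge tongue sprung down into the channel from above, its 27 mm slope towards the mouth, its upright back face 63 mm before the pad's face; its stem ends 20 mm above mid-channel. The runner lifts it 6 to 9 mm in passing (sliding then takes about 2 to 6 N). It drops once the runner is past and presses the pad in 1 to 2 mm, and holds it there.
- rail: The fixed pine upright (170 mm high, 280 mm long, 20 mm thick, on a foot behind) with rail, stop and catch on its front. Origin on its underside, below mid-channel, 110 mm in from the mouth; axes as the mouth. It is light work: rail, stop and catch must not be pushed with more than 25 N by anything.
- mug_a: Brown ceramic mug, 82 mm wide, 92 mm high, loose; bystander. Origin under its centre.
- mug_b: A second mug like it; bystander. Origin under its centre.
- dispenser: Clear plastic push dispenser, 88 mm wide, 185 mm high, loose; bystander. Origin under its centre.
- bamboo_box: Lidded bamboo box with a small brass hook, 156 x 206 x 84 mm; bystander. Origin under its centre.
- jar: Glass jar with a steel cap, 64 mm wide, 100 mm high, loose; bystander. Origin under its centre.
- tin: Plain aluminium tin, 72 mm wide, 85 mm high, loose; bystander. Origin under its centre.
- scoop: Wooden spoon lying flat, 190 mm long; bystander.
Not all that is in view belongs to the job. Leave any purple look-alike of the caddy alone.

How it is judged:
On the way, in this order (a step that is already met when the one before it is completed fails the run):
1. the runner has entered the open end of the rail (x of runner in the frame of mouth between 0 and 0.08 m and y of runner in the frame of mouth between -0.004 and 0.004 m and z of runner in the frame of mouth between -0.004 and 0.004 m), for 0.1 s.
2. the runner has slid on and lifts the spring catch (value of joint catch above 0.004 m and x of runner in the frame of mouth above 0.02 m), for 0.1 s.
At the end, for the whole second after the job is handed in: The caddy hangs in the rail, upright within 0.2 rad, its runner in the channel (within 4 mm of its middle) more than 84 mm in from the open end, behind the catch, which is down again (lifted less than 3 mm); caddy at rest (x of runner in the frame of mouth above 0.084 m and y of runner in the frame of mouth between -0.004 and 0.004 m and z of runner in the frame of mouth between -0.004 and 0.004 m and value of joint catch below 0.003 m and angle between grip's own z axis and vertical below 0.2 rad and linear speed of caddy below 0.01 m/s); the robot touches nothing.
It fails at once if the rail, its stop or catch is pushed with more than 25 N (contact force between rail and anything else above 25 N).
It fails at once if the caddy is tipped more than 0.35 rad (angle between grip's own z axis and vertical above 0.35 rad).
It fails at once if a bystander is moved more than 20 mm (distance of any of mug_a, mug_b, dispenser, bamboo_box, jar, tin, scoop from where it was at the start of the episode above 0.02 m).
It also fails if it takes over 72 s, if anything falls off the work surface, if the arm or the gripper's body presses on something with over 40 N, if the wrist force passes 120 N, or if a joint passes its speed limit or range.

## Working session

There is one attempt and no reset: what is moved stays moved. The work goes in short steps, Python scripts to look and compute and a tool call to move; the robot and the scene stay as the last step left them, time stands still between calls to the robot, and variables do not carry over. Pictures are saved under pics/ and viewed, and the job is handed in when it is done.

Besides the shell and the picture viewer there is one more tool, called after "Emit:" by a JSON object that holds its "name" and its "arguments". arm_command: Moves the arm, as the interface text tells. Its arguments: {"type":"object","properties":{"motion":{"type":"array","items":{"type":"array","items":{"type":"number"}}},"force":{"type":"number"}},"required":["motion"]}

```bash
mkdir -p pics; ls
python3 - <<'E'
from rig import get_state, imaging
import cv2, numpy as np
np.set_printoptions(precision=4,suppress=True)
for n in("scene","top"):
    im=imaging.capture(n); cv2.imwrite(f"pics/{n}0.png",im[:,:,::-1]); c=imaging.get_calibration(n)
    print({k:c[k] for k in c if k!='extrinsics'}); print(np.array(c['extrinsics']))
print(get_state())
E
```

```text
pics
{'fx': 421.5965548991729, 'fy': 421.5965548991729, 'cx': 282.0438918581085, 'cy': 211.08259225337875}
[[-0.1344 -0.77    0.6238  1.2703]
 [ 0.9908 -0.1133  0.0737  0.1543]
 [ 0.0139  0.6279  0.7781  1.0189]
 [ 0.      0.      0.      1.    ]]
{'fx': 455.8985758605876, 'fy': 455.8985758605876, 'cx': 279.7830745491326, 'cy': 199.99207884220763}
[[ 0.0122  0.9851 -0.1716  0.2953]
 [-0.9999  0.0105 -0.011   0.0692]
 [-0.009   0.1717  0.9851  1.4963]
 [ 0.      0.      0.      1.    ]]
{'t': 0.1, 'q': array([-1.238 ,  0.2765,  1.5059, -0.0001,  1.3607, -0.121 ]), 'joint_vel': array([ 0.0005, -0.0009, -0.0034,  0.0012, -0.0008,  0.0005]), 'effort': array([  0.002 , -40.5454, -23.7779,   0.0702,   0.0298,  -0.    ]), 'ee_pos': array([ 0.2519, -0.5164,  0.2047]), 'orientation': array([-0.0008,  0.9744,  0.225 , -0.0001]), 'contact_force': array([0.2092, 0.4798, 0.208 ]), 'moment': array([ 0.0053,  0.0034, -0.018 ]), 'finger_gap': 0.09412900846568432}
```

View pics/scene0.png

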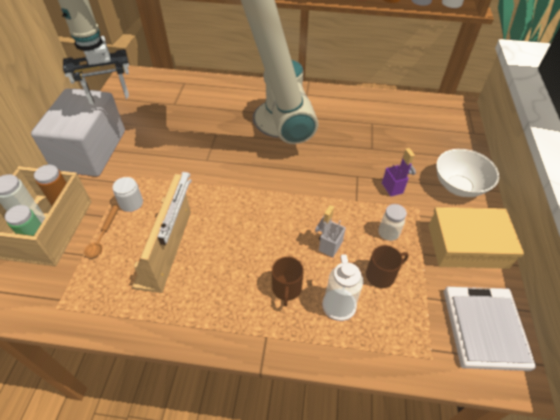

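View pics/top0.png

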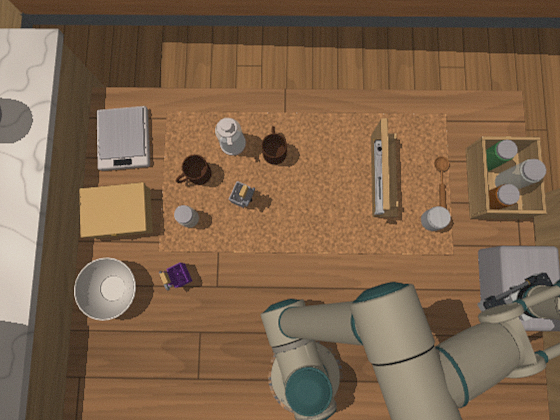

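The scene view shows the caddy near (330,235), the rail at (165,225) and the purple look-alike at (397,178). In the top view the caddy is near (242,194), the rail runs down column 380, and its mouth is probably near (378,215). I'll enlarge these areas.

Run:
```python
import cv2
def crop(n,x,y,w,h,s,o):
    im=cv2.imread(f"pics/{n}0.png")[y:y+h,x:x+w]; im=cv2.resize(im,None,fx=s,fy=s,interpolation=cv2.INTER_CUBIC); return im
import numpy as np
a=crop("scene",290,190,65,75,8,0);cv2.imwrite("pics/c1.png",a)
a=crop("top",215,165,60,60,8,0);cv2.imwrite("pics/c2.png",a)
a=crop("scene",125,165,75,130,4.5,0)
b=crop("top",350,110,70,120,4.5,0)
h=max(a.shape[0],b.shape[0]);f=lambda i:cv2.copyMakeBorder(i,0,h-i.shape[0],0,10,0)
cv2.imwrite("pics/c3.png",cv2.hconcat([f(a),f(b)]))
```

```text
(no output)
```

View pics/c1.png

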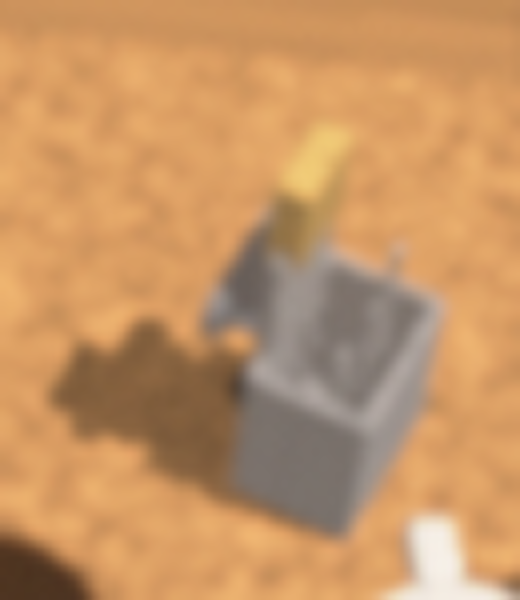

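View pics/c2.png

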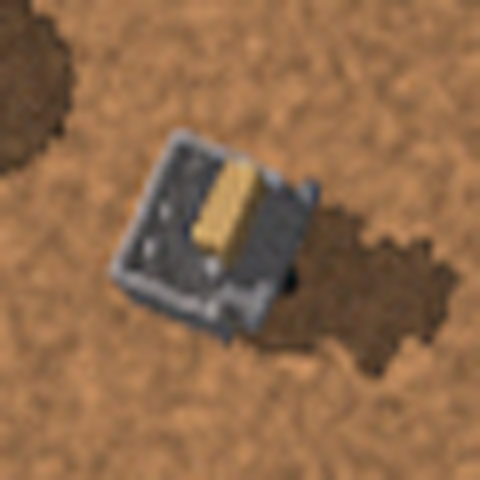

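View pics/c3.png

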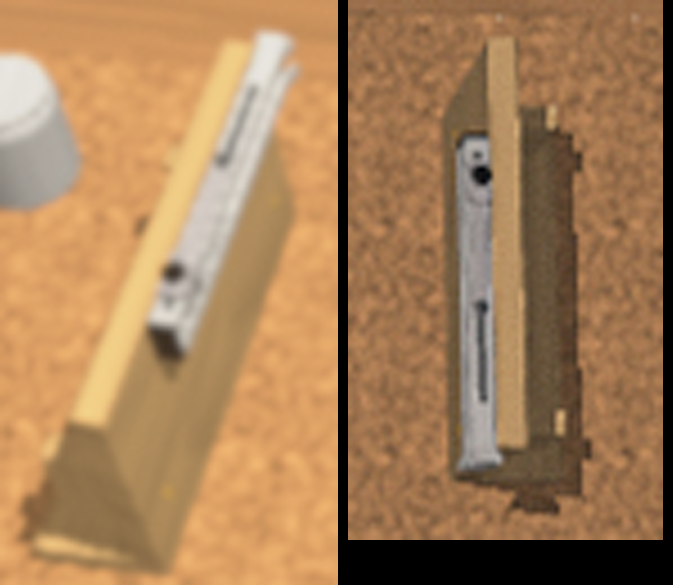

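```bash
cat > h.py <<'E'
import cv2, numpy as np
from rig import imaging
def cal(n):
    c=imaging.get_calibration(n);E=np.array(c['extrinsics']);return c,E
def proj(n,P):
    c,E=cal(n);P=np.atleast_2d(P);q=(P-E[:3,3])@E[:3,:3]
    return np.c_[c['cx']+c['fx']*q[:,0]/-q[:,2], c['cy']+c['fy']*-q[:,1]/-q[:,2]]
def ray(n,uv):
    c,E=cal(n);d=np.array([(uv[0]-c['cx'])/c['fx'],-(uv[1]-c['cy'])/c['fy'],-1.]);return E[:3,3],E[:3,:3]@d
def atz(n,uv,z):
    o,d=ray(n,uv);return o+d*(z-o[2])/d[2]
def zoom(src,x,y,w,h,s,out,step=10,ov=None):
    im=cv2.imread(src)[y:y+h,x:x+w];im=cv2.resize(im,None,fx=s,fy=s,interpolation=cv2.INTER_CUBIC)
    for u in range(-(-x//step)*step,x+w,step):
        cv2.putText(im,str(u),(int((u-x+.5)*s),10),0,.35,(255,0,0),1);cv2.line(im,(int((u-x+.5)*s),12),(int((u-x+.5)*s),18),(255,0,0),1)
    for v in range(-(-y//step)*step,y+h,step):
        cv2.putText(im,str(v),(0,int((v-y+.5)*s)),0,.35,(255,0,0),1)
    for seg in (ov or []):
        p=((np.array(seg)-[x,y]+.5)*s).astype(int);cv2.polylines(im,[p.reshape(-1,1,2)],False,(0,0,255),1)
    cv2.imwrite(out,im)
def box(x0,x1,y0,y1,z0,z1):
    v=lambda a,b,c:[a,b,c]
    L=[]
    for z in(z0,z1):L.append([v(x0,y0,z),v(x1,y0,z),v(x1,y1,z),v(x0,y1,z),v(x0,y0,z)])
    for x in(x0,x1):
        for y in(y0,y1):L.append([v(x,y,z0),v(x,y,z1)])
    return L
def tf(pose,P):
    x,y,z,a=pose;c,s=np.cos(a),np.sin(a);P=np.atleast_2d(np.array(P,float))
    return P@np.array([[c,s,0],[-s,c,0],[0,0,1]])+[x,y,z]
# mouth frame: z rel to 0.153
RAIL=box(0,.22,-.008,.008,-.015,.015)
E
python3 - <<'E'
from h import *
# rough rail: top-face ends in top view
a=atz("top",(350+(480-347.5)/4.5,110+468/4.5),.168);b=atz("top",(350+(474-347.5)/4.5,110+133/4.5),.168);print(a,b,np.hypot(*(b-a)[:2]))
g=atz("top",(215+228/8,165+205/8),.155);print(g)
p=atz("top",(215+207/8,165+242/8),.155);q=atz("top",(215+243/8,165+165/8),.155);print(np.degrees(np.arctan2(*(q-p)[1::-1])),q-p)
zoom("pics/scene0.png",140,165,60,120,5,"pics/z1.png");zoom("pics/top0.png",365,110,40,115,5,"pics/z2.png")
h=cv2.hconcat([cv2.imread("pics/z1.png")[:575],cv2.imread("pics/z2.png")]);cv2.imwrite("pics/z3.png",h)
E
```

```text
[ 0.4880517  -0.20915676  0.168     ] [ 0.71518454 -0.21087497  0.168     ] 0.22713934798390698
[0.55631138 0.1932664  0.155     ]
-23.3284953470595 [ 0.02954879 -0.01274315  0.        ]
```

View pics/z3.png

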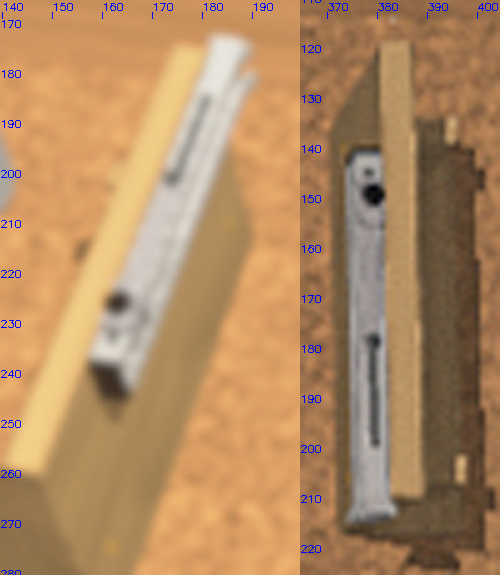

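```bash
cat > ov.py <<'E'
from h import *
def ovr(pose,out):
    S=[tf(pose,s) for s in RAIL+box(.016,.296,-.028,-.008,-.153,.017)]
    zoom("pics/scene0.png",130,165,65,120,6,"pics/_a.png",10,[proj("scene",s) for s in S])
    zoom("pics/top0.png",365,110,45,110,6,"pics/_b.png",10,[proj("top",s) for s in S])
    a=cv2.imread("pics/_a.png");b=cv2.imread("pics/_b.png");h=min(len(a),len(b),600)
    cv2.imwrite(out,cv2.hconcat([a[:h],b[:h]]))
E
python3 -c "
from ov import *
ovr((.491,-.212,.153,-.008),'pics/o1.png')"
```

```text
(no output)
```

View pics/o1.png

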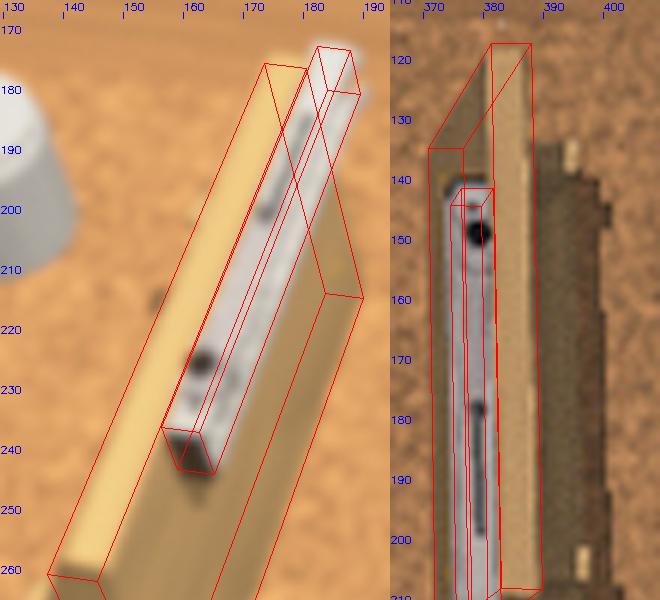

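```bash
cat > fit.py <<'E'
from h import *
from scipy.ndimage import map_coordinates, gaussian_filter
from scipy.optimize import minimize, differential_evolution
def grads(f,sig=.8):
    im=cv2.imread(f).astype(float);g=[gaussian_filter(im[:,:,k],sig) for k in range(3)]
    return [np.gradient(c) for c in g]
def score(n,G,segs):
    tot=0;m=0
    for s in segs:
        p=proj(n,s)
        for a,b in zip(p[:-1],p[1:]):
            L=np.linalg.norm(b-a);k=max(int(L*2),3);t=np.linspace(.03,.97,k)[:,None];q=a+(b-a)*t
            nn=np.array([-(b-a)[1],(b-a)[0]])/L
            v=0
            for gy,gx in G:
                v=v+np.abs(map_coordinates(gx,[q[:,1],q[:,0]],order=1)*nn[0]+map_coordinates(gy,[q[:,1],q[:,0]],order=1)*nn[1])
            tot+=np.minimum(v,120).sum();m+=k
    return tot/m
E
cat > fr.py <<'E'
from fit import *
Gs=grads("pics/scene0.png");Gt=grads("pics/top0.png")
bt=[[.016,-.008,.017],[.296,-.008,.017],[.296,-.028,.017],[.016,-.028,.017],[.016,-.008,.017]]
R_top=[[[.012,.008,-.015],[.22,.008,-.015],[.22,.008,.015],[.22,-.008,.015]],bt]
R_sc=[[[.012,.008,-.015],[.22,.008,-.015],[.22,.008,.015],[.22,-.008,.015]],[[.22,.008,-.015],[.22,-.008,-.015],[.22,-.008,.015]],bt,[[.296,-.008,.017],[.296,-.008,-.153]]]
def f(p,w=(1,1)):
    pose=(p[0],p[1],.153,p[2])
    return -(w[0]*score("scene",Gs,[tf(pose,s) for s in R_sc])+w[1]*score("top",Gt,[tf(pose,s) for s in R_top]))
B=[(.475,.505),(-.222,-.202),(-.05,.04)]
for w in((1,1),(1,0),(0,1)):
    r=differential_evolution(f,B,args=(w,),seed=1,popsize=12,maxiter=40);print(w,r.x,r.fun)
    if w==(1,1):
        from ov import ovr;ovr((r.x[0],r.x[1],.153,r.x[2]),"pics/o2.png")
E
python3 fr.py
```

```text
(1, 1) [ 0.49046267 -0.2105959  -0.00345646] -90.5489297418426Traceback (most recent call last):
    calc_energies = list(
        self._mapwrapper(self.func, parameters_pop[0:S])
    )
    return self.f(x, *self.args)
           ~~~~~~^^^^^^^^^^^^^^^
  File "fr.py", line 8, in f
    return -(w[0]*score("scene",Gs,[tf(pose,s) for s in R_sc])+w[1]*score("top",Gt,[tf(pose,s) for s in R_top]))
                  ~~~~~^^^^^^^^^^^^^^^^^^^^^^^^^^^^^^^^^^^^^^^
  File "fit.py", line 10, in score
    p=proj(n,s)
  File "h.py", line 6, in proj
    c,E=cal(n);P=np.atleast_2d(P);q=(P-E[:3,3])@E[:3,:3]
        ~~~^^^
  File "h.py", line 4, in cal
    c=imaging.get_calibration(n);E=np.array(c['extrinsics']);return c,E
ValueError: time passes only in moves, steps and waits

The above exception was the direct cause of the following exception:

Traceback (most recent call last):
  File "fr.py", line 11, in <module>
    r=differential_evolution(f,B,args=(w,),seed=1,popsize=12,maxiter=40);print(w,r.x,r.fun)
RuntimeError: The map-like callable must be of the form f(func, iterable), returning a sequence of numbers the same length as 'iterable'
```

View pics/o2.png

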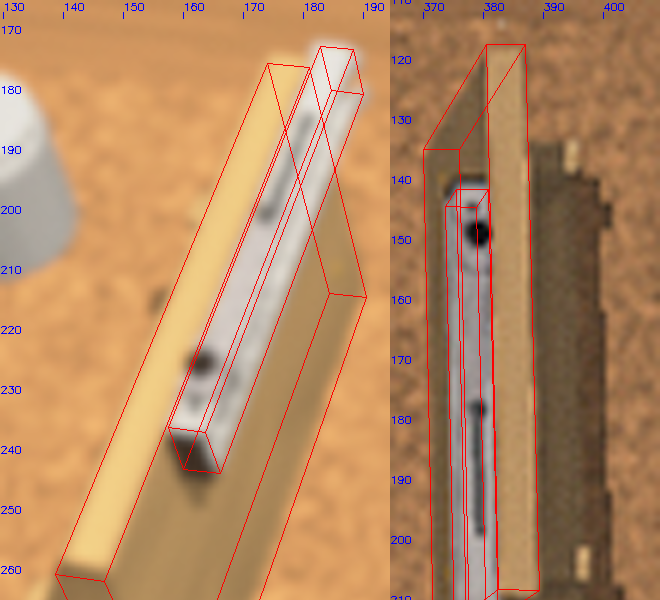

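```bash
sed -i 's/^def cal(n):/_C={}\ndef cal(n):\n    if n not in _C: _C[n]=_cal(n)\n    return _C[n]\ndef _cal(n):/' h.py
python3 fr.py
cat > fc.py <<'E'
from fit import *
import sys
def fitc(sc,tp,B,z=None,ws=((1,1),(1,0),(0,1)),out=None):
    Gs=grads(sc);Gt=grads(tp)
    cup=box(-.032,.032,-.023,.023,0,.07)
    grip=box(-.017,.017,-.029,-.015,.115,.155)
    gtop=[grip[1]];ctop=[cup[1]]
    M_top=gtop+ctop
    # scene cam sees +x faces
    M_sc=gtop+ctop+[[[.032,-.023,.07],[.032,-.023,0],[.032,.023,0],[.032,.023,.07]],[[.017,-.029,.155],[.017,-.029,.115],[.017,-.015,.115],[.017,-.015,.155]],[[.032,.023,0],[-.032,.023,0]]]
    def f(p,w):
        pose=(p[0],p[1],p[3] if len(p)>3 else 0,p[2])
        return -(w[0]*score("scene",Gs,[tf(pose,s) for s in M_sc])+w[1]*score("top",Gt,[tf(pose,s) for s in M_top]))
    R=[]
    for w in ws:
        r=differential_evolution(f,B,args=(w,),seed=1,popsize=12,maxiter=50);print(w,r.x,r.fun);R.append(r.x)
    p=R[0];pose=(p[0],p[1],p[3] if len(p)>3 else 0,p[2])
    run=box(-.0325,.0325,-.043,-.036,.0745,.0955)
    S=[tf(pose,s) for s in cup+grip+run]
    print("grip",tf(pose,[0,-.022,.135]),"runner",tf(pose,[0,-.0395,.085]))
    if out:
        us=[int(v)-35 for v in proj("scene",tf(pose,[0,0,.08]))[0]];ut=[int(v)-35 for v in proj("top",tf(pose,[0,0,.08]))[0]]
        zoom(sc,*us,65,80,6,"pics/_a.png",10,[proj("scene",s) for s in S])
        zoom(tp,*ut,65,80,6,"pics/_b.png",10,[proj("top",s) for s in S])
        cv2.imwrite(out,cv2.hconcat([cv2.imread("pics/_a.png"),cv2.imread("pics/_b.png")]))
    return R
if __name__=="__main__":
    fitc("pics/scene0.png","pics/top0.png",[(.53,.59),(.18,.24),(-.6,-.2)],out="pics/o3.png")
E
python3 fc.py
```

```text
(1, 1) [ 0.49046267 -0.2105959  -0.00345646] -90.5489297418426
(1, 0) [ 0.49199053 -0.21169669  0.00098523] -35.870062502747494
(0, 1) [ 0.4899502  -0.21043361 -0.00348873] -55.07654759537789
(1, 1) [ 0.56539077  0.21537266 -0.41348186] -66.05608300538923
(1, 0) [ 0.56441806  0.21184744 -0.33622983] -27.436184903373686
(0, 1) [ 0.56479708  0.21631177 -0.36421299] -40.09256819465827
grip [[0.55655117 0.19522666 0.135     ]] runner [[0.54951966 0.17920143 0.085     ]]
```

View pics/o3.png

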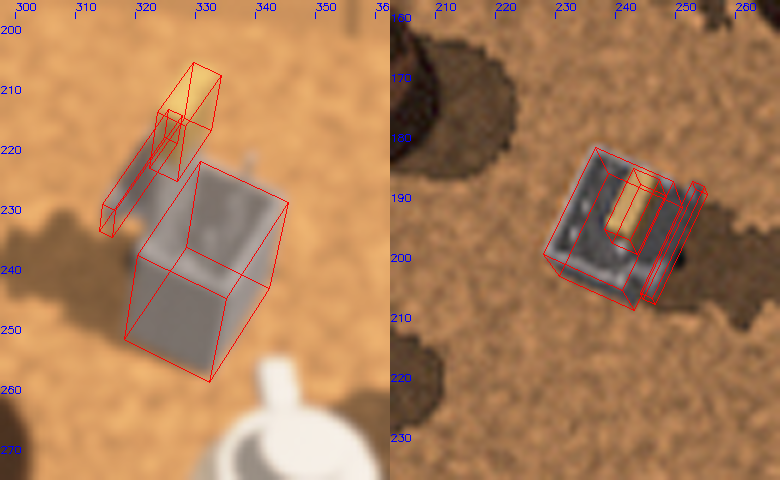

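Emit:
{"name": "arm_command", "arguments": {"motion": [[0, 0, 2, 0, -1], [0.5, 1, 4, -1, -1], [1.2, 3, 4, -2, -1], [2, 5, 4, -3, -1], [3, 7, 4, -4, -1], [4, 9, 4, -5, -1], [5, 11, 4, -6, -1], [6, 13, 4, -7, -1], [6.8, 15, 4, -8, -1], [7.6, 17, 4, -9, -1], [8.4, 19, 4, -9.7, -1], [9.2, 21, 4, -9.7, -1]]}}

```text
t: 1.3
ee_pos: [0.4635, -0.0352, 0.3045]
orientation: [-0.001, 0.981, -0.196, 0.0]
contact_force: [0.7, -0.4, 0.4]
finger_gap: 0.0945
```

Run:
```python
from rig import get_state
import numpy as np
np.set_printoptions(precision=4,suppress=True)
s=get_state();q=s['orientation'];a=2*np.degrees(np.arctan2(q[2],q[1]));p=s['ee_pos']
print(p,q,a,s['q'],(np.array([.5563,.195,.22])-p)/.025,(-22.3-a)/5)
```

```text
[ 0.4635 -0.0352  0.3045] [-0.0007  0.9807 -0.1956  0.0002] -22.5580162809494 [-0.2269  0.0634  1.5312  0.0014  1.5467  1.7376] [ 3.7122  9.2093 -3.3802] 0.05160325618987969
```

Emit:
{"name": "arm_command", "arguments": {"motion": [[0.8, 2, 0, 0, -1], [1.6, 4, 0, 0, -1], [2.4, 6, 0, 0, -1], [3.2, 8, 0, 0, -1], [3.7, 9.2, -1, 0, -1], [3.7, 9.2, -2, 0, -1], [3.7, 9.2, -3.2, 0, -1], [3.7, 9.2, -3.4, 0, -1]]}}

```text
t: 2.1
ee_pos: [0.5532, 0.1948, 0.2151]
orientation: [0.001, 0.981, -0.195, -0.004]
contact_force: [-0.2, -0.7, -0.5]
finger_gap: 0.0939
```

Run:
```python
from h import *
from rig import get_state
s=get_state();print(s['ee_pos'])
for n in("scene","top"): cv2.imwrite(f"pics/{n}1.png",imaging.capture(n)[:,:,::-1])
zoom("pics/scene1.png",290,160,65,100,6,"pics/_a.png");zoom("pics/top1.png",215,150,65,100,6,"pics/_b.png")
cv2.imwrite("pics/v1.png",cv2.hconcat([cv2.imread("pics/_a.png"),cv2.imread("pics/_b.png")]))
```

```text
[0.55323847 0.1947999  0.21513191]
```

View pics/v1.png

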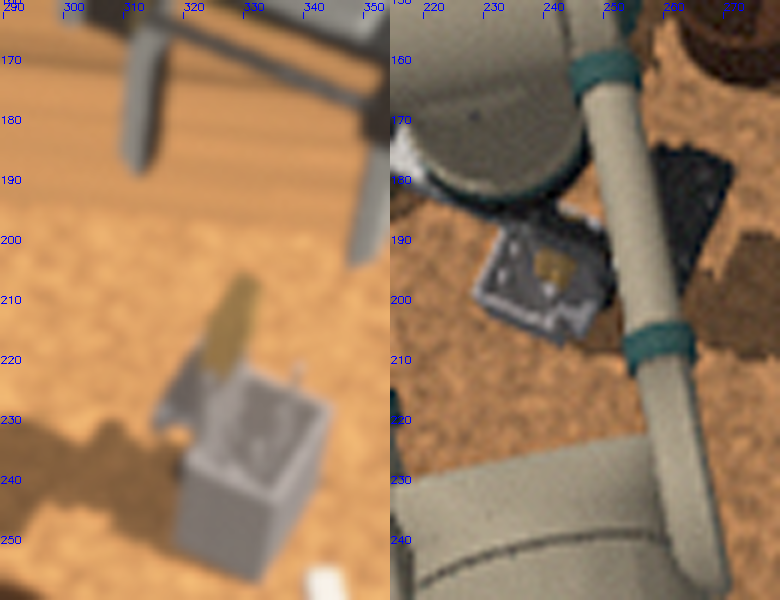

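The open jaws straddle the grip, with finger tips at (311,187) and (348,203) and the grip at (330,215). Next I lower and close.

Emit:
{"name": "arm_command", "arguments": {"motion": [[0.12, 0, -1, 0, -1], [0.12, 0, -2, 0, -1], [0.12, 0, -3, 0, -1], [0.12, 0, -3.84, 0, -1], [0.12, 0, -3.84, 0, -1], [0.12, 0, -3.84, 0, -1]]}}

```text
t: 2.8
ee_pos: [0.5595, 0.1944, 0.1243]
orientation: [-0.001, 0.981, -0.196, 0.0]
contact_force: [0.0, 0.2, 0.3]
finger_gap: 0.0941
```

Run:
```python
from h import *
from rig import get_state
s=get_state();print(s['ee_pos'])
print(proj("scene",s['ee_pos']))
for n in("scene",): cv2.imwrite(f"pics/{n}2.png",imaging.capture(n)[:,:,::-1])
zoom("pics/scene2.png",285,170,85,95,6,"pics/v2.png")
```

```text
[0.559536   0.19438508 0.12434468]
[[327.57783855 218.1132165 ]]
```

View pics/v2.png

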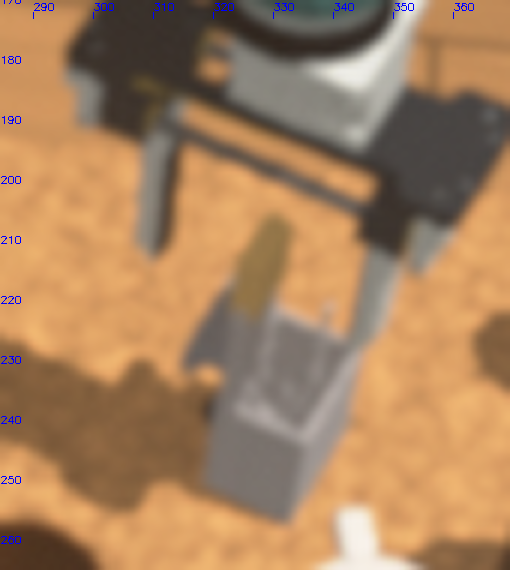

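Emit:
{"name": "arm_command", "arguments": {"motion": [[-0.1, 0, -0.2, 0, -1], [-0.1, 0, -0.2, 0, -1], [-0.1, 0, -0.2, 0, 0.3], [-0.1, 0, -0.2, 0, 0.5], [-0.1, 0, -0.2, 0, 0.6], [-0.1, 0, -0.2, 0, 0.7], [-0.1, 0, -0.2, 0, 0.8], [-0.1, 0, -0.2, 0, 1], [-0.1, 0, -0.2, 0, 1], [-0.1, 0, -0.2, 0, 1], [-0.1, 0, -0.2, 0, 1], [-0.1, 0, -0.2, 0, 1]], "force": 20}}

```text
t: 4.05
ee_pos: [0.5574, 0.1946, 0.1198]
orientation: [-0.001, 0.981, -0.196, 0.001]
contact_force: [0.6, 0.2, 0.5]
finger_gap: 0.0175
```

Emit:
{"name": "arm_command", "arguments": {"motion": [[0, 0, 0, 0, 1], [0, 0, 0, 0, 1], [0, 0, 0, 0, 1], [0, 0, 0, 0, 1], [0, 0, 0, 0, 1]], "force": 60}}

```text
t: 4.55
ee_pos: [0.5574, 0.1945, 0.1197]
orientation: [-0.001, 0.981, -0.196, 0.001]
contact_force: [-0.5, 0.1, -0.8]
finger_gap: 0.0138
```

```bash
cat > st.py <<'E'
from rig import get_state
import numpy as np
np.set_printoptions(precision=4,suppress=True)
s=get_state();q=s['orientation'];print(s['t'],s['ee_pos'],"a",2*np.degrees(np.arctan2(q[2],q[1])),"F",s['contact_force'],"M",s['moment'],"gap",s['finger_gap'],"q",s['q'])
E
python3 st.py;python3 - <<'E'
from h import *
for n in("scene",): cv2.imwrite(f"pics/{n}3.png",imaging.capture(n)[:,:,::-1])
zoom("pics/scene3.png",285,170,85,95,6,"pics/v3.png")
E
```

```text
4.55 [0.5574 0.1945 0.1197] a -22.591745150016642 F [-0.5252  0.0936 -0.8155] M [-0.0708  0.0827  0.0057] gap 0.013844471984081497 q [0.2173 0.3562 1.6073 0.0009 1.1765 2.182 ]
```

View pics/v3.png

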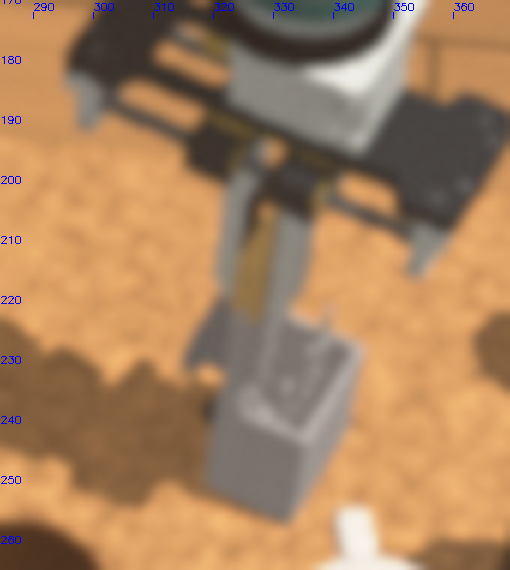

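Emit:
{"name": "arm_command", "arguments": {"motion": [[0, 0, 0.2, 0, 1], [0, 0, 0.6, 0, 1], [0, 0, 1.2, 0, 1], [0, 0, 1.8, 0, 1], [0, 0, 2.4, 0, 1], [0, 0, 3, 0, 1], [0, 0, 3.6, 0, 1], [0, 0, 4.2, 0, 1], [0, 0, 4.6, 0, 1], [0, 0, 4.8, 0, 1], [0, 0, 4.8, 0, 1]]}}

```text
t: 5.7
ee_pos: [0.5576, 0.1946, 0.2404]
orientation: [-0.001, 0.981, -0.196, 0.001]
contact_force: [0.5, 0.1, -3.6]
finger_gap: 0.0138
```

```bash
python3 st.py;python3 - <<'E'
from h import *
for n in("scene",): cv2.imwrite(f"pics/{n}4.png",imaging.capture(n)[:,:,::-1])
zoom("pics/scene4.png",285,120,85,95,6,"pics/v4.png")
E
```

```text
5.7 [0.5576 0.1946 0.2404] a -22.591717491764182 F [ 0.4713  0.0683 -3.5533] M [ 0.0526  0.0059 -0.0402] gap 0.013769581010461315 q [0.2173 0.281  1.4114 0.001  1.4462 2.1823]
```

View pics/v4.png

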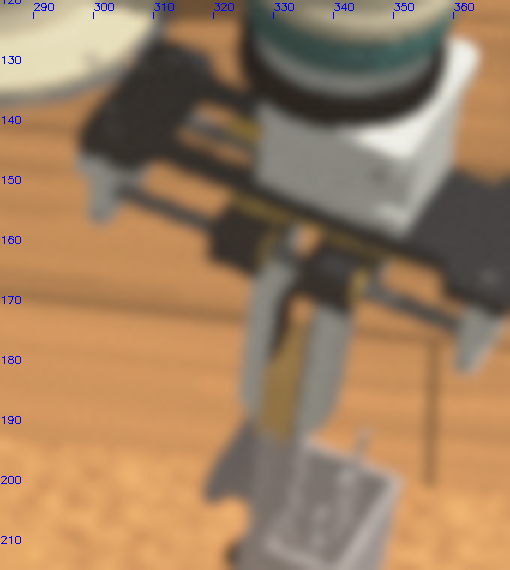

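The caddy is lifted and upright. I'll carry it to a point in front of the mouth, keeping it high.

Emit:
{"name": "arm_command", "arguments": {"motion": [[-0.2, -0.2, 0, 0.1, 1], [-0.6, -0.6, 0, 0.4, 1], [-1.2, -1.3, 0, 0.8, 1], [-1.8, -2.1, 0, 1.2, 1], [-2.4, -3, 0, 1.6, 1], [-3, -4, 0, 2, 1], [-3.6, -5, 0, 2.4, 1], [-4.2, -6, 0, 2.8, 1], [-4.8, -7, 0, 3.2, 1], [-5.2, -8, 0, 3.6, 1], [-5.5, -8.6, 0, 4, 1], [-5.7, -8.8, 0, 4.2, 1]]}}

```text
t: 6.95
ee_pos: [0.413, -0.0271, 0.239]
orientation: [-0.0, 1.0, -0.014, -0.0]
contact_force: [0.9, -0.8, -4.2]
finger_gap: 0.0137
```

Emit:
{"name": "arm_command", "arguments": {"motion": [[-0.1, -0.2, 0, 0.1, 1], [-0.1, -0.6, 0, 0.2, 1], [-0.2, -1.3, 0, 0.3, 1], [-0.2, -2.1, 0, 0.3, 1], [-0.2, -3, 0, 0.3, 1], [-0.2, -4, 0, 0.3, 1], [-0.2, -5, 0, 0.3, 1], [-0.2, -5.8, 0, 0.3, 1], [-0.2, -6.3, 0, 0.3, 1], [-0.2, -6.5, 0, 0.3, 1], [-0.2, -6.5, 0, 0.3, 1]]}}

```text
t: 8.05
ee_pos: [0.4078, -0.1895, 0.2388]
orientation: [-0.001, 1.0, -0.001, -0.001]
contact_force: [0.1, 0.8, -3.7]
finger_gap: 0.0134
```

```bash
python3 st.py
```

```text
8.05 [ 0.4078 -0.1895  0.2388] a -0.1633149765593391 F [ 0.0904  0.8162 -3.6999] M [ 0.031  -0.0076  0.0089] gap 0.013413489597406769 q [-0.5904  0.0667  1.687   0.0005  1.3899  0.9831]
```

Emit:
{"name": "arm_command", "arguments": {"motion": [[0, 0, -0.3, 0, 1], [0, 0, -0.8, 0, 1], [0, -0.1, -1.3, 0, 1], [0, -0.15, -1.8, 0, 1], [0, -0.15, -2.05, 0, 1], [0, -0.15, -2.05, 0, 1], [0, -0.15, -2.05, 0, 1]]}}

```text
t: 8.75
ee_pos: [0.408, -0.1929, 0.1877]
orientation: [-0.001, 1.0, -0.001, -0.001]
contact_force: [0.4, -0.2, -3.2]
finger_gap: 0.0137
```

```bash
python3 st.py;python3 - <<'E'
from h import *
for n in("scene","top"): cv2.imwrite(f"pics/{n}5.png",imaging.capture(n)[:,:,::-1])
zoom("pics/scene5.png",140,120,75,100,6,"pics/_a.png");zoom("pics/top5.png",345,180,55,70,6,"pics/_b.png")
a=cv2.imread("pics/_a.png");b=cv2.imread("pics/_b.png");b=cv2.copyMakeBorder(b,0,len(a)-len(b),0,0,0)
cv2.imwrite("pics/v5.png",cv2.hconcat([a,b]))
E
```

```text
8.75 [ 0.408  -0.1929  0.1877] a -0.13064581194335692 F [ 0.3857 -0.1914 -3.1511] M [-0.0013 -0.0286 -0.0393] gap 0.013699523157769549 q [-0.5966  0.1012  1.7777  0.0007  1.2645  0.9762]
```

View pics/v5.png

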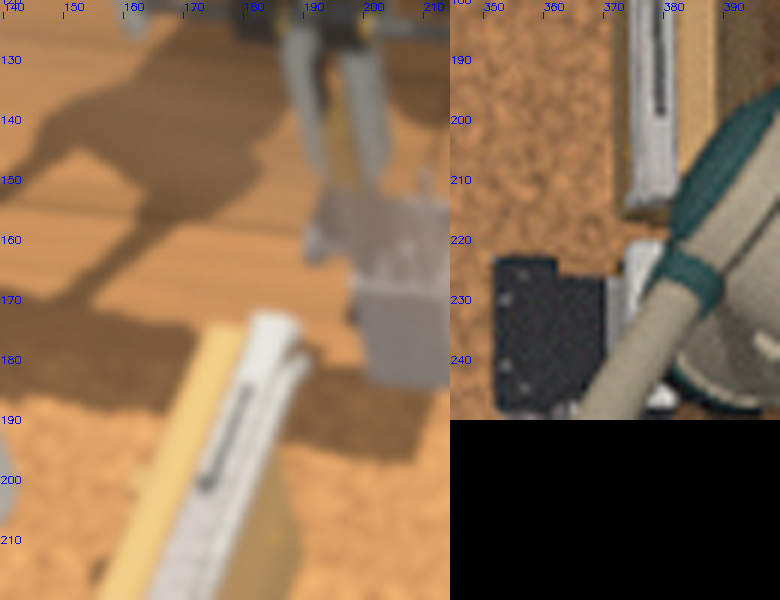

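View pics/top5.png

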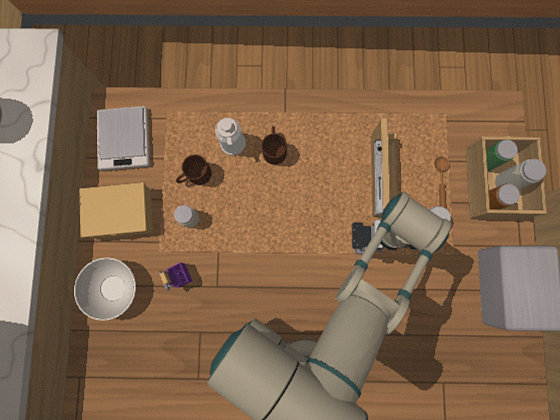

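```bash
cat > ov2.py <<'E'
from h import *
def o2(img,cp,rp,out,x,y,w=75,h=100):
    cup=box(-.032,.032,-.023,.023,0,.07);grip=box(-.017,.017,-.029,-.015,.115,.155);run=box(-.0325,.0325,-.043,-.036,.0745,.0955)
    S=[tf(cp,s) for s in cup+grip+run]+[tf(rp,s) for s in RAIL]
    zoom(img,x,y,w,h,6,out,10,[proj("scene",s) for s in S])
    zoom(img,x,y,w,h,6,"pics/_q.png")
    cv2.imwrite(out,cv2.hconcat([cv2.imread(out),cv2.imread("pics/_q.png")]))
E
python3 -c "
from ov2 import *
o2('pics/scene5.png',(.408,-.171,.068,-.003),(.4905,-.2107,.153,-.0035),'pics/v6.png',165,120,65,100)"
```

```text
(no output)
```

View pics/v6.png

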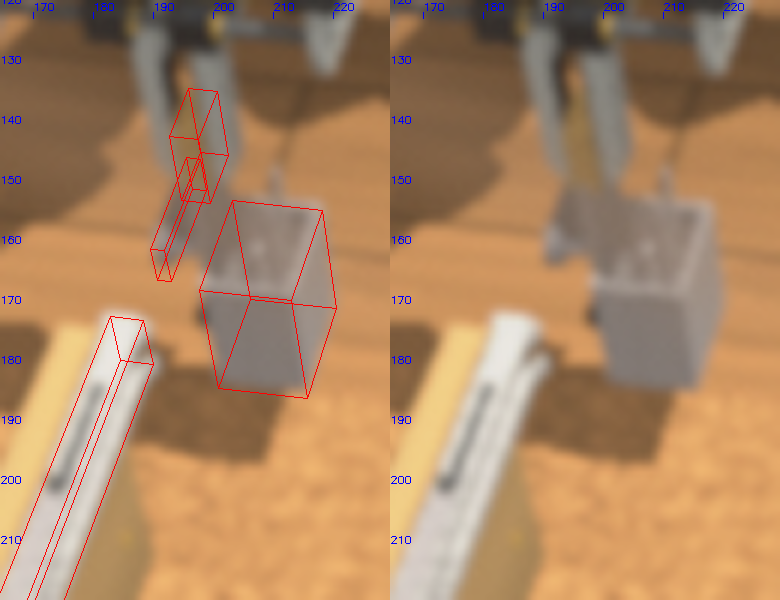

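```bash
cat > f5.py <<'E'
from fit import *
import sys
def fs(sc,c0,yaw):
    Gs=grads(sc)
    M=[box(-.032,.032,-.023,.023,0,.07)[1],[[.032,-.023,.07],[.032,-.023,0],[.032,.023,0],[.032,.023,.07]]]
    M2=[[[.0325,-.043,.0745],[.0325,-.043,.0955],[-.0325,-.043,.0955]],[[.0325,-.043,.0745],[.0325,-.036,.0745]]]
    for nm,m in(("cup",M),("all",M+M2)):
        g=lambda p:-score("scene",Gs,[tf((p[0],p[1],c0[2],yaw),s) for s in m])
        r=differential_evolution(g,[(c0[0]-.012,c0[0]+.012),(c0[1]-.012,c0[1]+.012)],seed=1);print(nm,r.x-np.array(c0[:2]),r.fun)
fs("pics/scene0.png",(.565,.2155,0),-.39)
fs("pics/scene2.png",(.565,.2155,0),-.39)
fs("pics/scene3.png",(.565,.2155,0),-.39)
fs("pics/scene4.png",(.565,.2155,.1207),-.39)
fs("pics/scene5.png",(.408,-.171,.068),-.003)
E
python3 f5.py
```

```text
cup [-0.00081689 -0.00482032] -29.707470097435365
all [ 0.00085248 -0.00083491] -29.84608796745442
cup [-0.00053835 -0.00458233] -27.37266395322245
all [ 0.00150034 -0.00058853] -29.700627926922575
cup [-0.00136707 -0.00397811] -26.609781736075725
all [ 1.33520997e-03 -7.52746105e-05] -28.0807801202167
cup [-0.00285249 -0.00305173] -27.58973063140615
all [-0.00239332 -0.00183389] -27.58243181938288
cup [-0.00127591  0.00097585] -18.094597697254088
all [-0.00147039  0.00035743] -18.320008405702957
```

Emit:
{"name": "arm_command", "arguments": {"motion": [[0.2, -0.02, 0, 0, 1], [0.5, -0.02, 0, 0, 1], [0.8, -0.02, 0, 0, 1], [1.1, -0.02, 0, 0, 1], [1.4, -0.02, 0, 0, 1], [1.6, -0.02, 0, 0, 1], [1.7, -0.02, 0, 0, 1], [1.7, -0.02, 0, 0, 1]]}}

```text
t: 9.65
ee_pos: [0.451, -0.1938, 0.1879]
orientation: [-0.001, 1.0, -0.001, -0.0]
contact_force: [0.3, 0.6, -3.5]
finger_gap: 0.0135
```

```bash
python3 st.py;python3 - <<'E'
from ov2 import *
for n in("scene",): cv2.imwrite(f"pics/{n}6.png",imaging.capture(n)[:,:,::-1])
from rig import get_state
p=get_state()['ee_pos']
o2('pics/scene6.png',(p[0]-.0006,p[1]+.022,p[2]+.0153-.135,-.003),(.4905,-.2107,.153,-.0035),'pics/v7.png',160,135,65,100)
E
```

```text
9.65 [ 0.451  -0.1938  0.1879] a -0.12403433394250397 F [ 0.2905  0.5806 -3.5036] M [-0.0026  0.0587  0.0639] gap 0.013491903404512909 q [-0.5481  0.161   1.7044  0.0006  1.2772  1.0247]
```

View pics/v7.png

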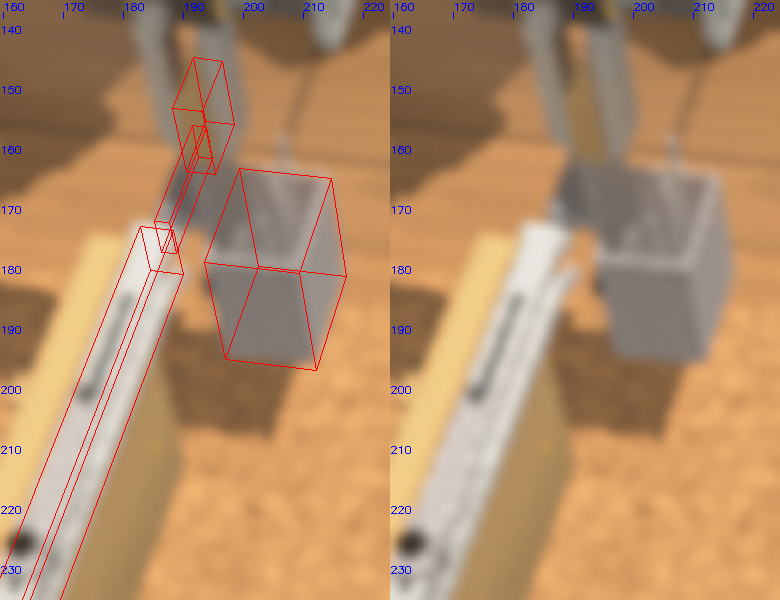

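The overlay agrees with the picture: the runner's tip at about (187,173) lines up with the mouth at (185,173). I'll enter slowly, watching the force.

Emit:
{"name": "arm_command", "arguments": {"motion": [[0.1, 0, 0, 0, 1], [0.2, 0, 0, 0, 1], [0.3, 0, 0, 0, 1], [0.4, 0, 0, 0, 1], [0.5, 0, 0, 0, 1], [0.5, 0, 0, 0, 1]]}}

```text
t: 10.3
ee_pos: [0.4636, -0.1938, 0.188]
orientation: [-0.001, 1.0, -0.001, -0.0]
contact_force: [0.1, -0.7, -3.8]
finger_gap: 0.0137
```

Emit:
{"name": "arm_command", "arguments": {"motion": [[0.06, 0, 0, 0, 1], [0.12, 0, 0, 0, 1], [0.18, 0, 0, 0, 1], [0.24, 0, 0, 0, 1], [0.3, 0, 0, 0, 1], [0.3, 0, 0, 0, 1]]}}

```text
t: 10.9
ee_pos: [0.4707, -0.1934, 0.1873]
orientation: [-0.001, 1.0, -0.001, -0.001]
contact_force: [-0.1, -0.1, -7.3]
finger_gap: 0.0136
```

```bash
python3 st.py
```

```text
10.9 [ 0.4707 -0.1934  0.1873] a -0.12077787300249447 F [-0.1407 -0.0769 -7.3412] M [0.0147 0.2293 0.0204] gap 0.013615383232926805 q [-0.5272  0.1895  1.6696  0.0006  1.2852  1.0455]
```

Fz of about -3.7 N beyond the caddy's weight means the runner rubs the channel's upper lip, so I'll lower it by about 1.5 mm.

Emit:
{"name": "arm_command", "arguments": {"motion": [[0, 0, -0.03, 0, 1], [0, 0, -0.06, 0, 1], [0, 0, -0.06, 0, 1], [0.04, 0, -0.06, 0, 1], [0.08, 0, -0.06, 0, 1], [0.12, 0, -0.06, 0, 1], [0.12, 0, -0.06, 0, 1]]}}

```text
t: 11.6
ee_pos: [0.474, -0.1935, 0.1858]
orientation: [-0.001, 1.0, -0.001, -0.001]
contact_force: [-0.5, 0.5, -3.7]
finger_gap: 0.0134
```

```bash
python3 st.py
```

```text
11.6 [ 0.474  -0.1935  0.1858] a -0.11730206778902133 F [-0.5434  0.5176 -3.6754] M [-0.0079  0.0041  0.0031] gap 0.013393170921997764 q [-0.5242  0.1948  1.6663  0.0007  1.2828  1.0485]
```

Emit:
{"name": "arm_command", "arguments": {"motion": [[0.08, 0, 0, 0, 1], [0.16, 0, 0, 0, 1], [0.24, 0, 0, 0, 1], [0.32, 0, 0, 0, 1], [0.4, 0, 0, 0, 1], [0.48, 0, 0, 0, 1], [0.48, 0, 0, 0, 1]]}}

```text
t: 12.3
ee_pos: [0.4863, -0.1935, 0.1858]
orientation: [-0.001, 1.0, -0.001, -0.001]
contact_force: [-1.0, 0.2, -3.6]
finger_gap: 0.0136
```

```bash
python3 st.py
```

```text
12.3 [ 0.4863 -0.1935  0.1858] a -0.10766510950539397 F [-0.9524  0.1752 -3.6011] M [ 0.0449 -0.0098  0.0313] gap 0.01358884125800262 q [-0.5123  0.2119  1.6437  0.0008  1.2881  1.0601]
```

Emit:
{"name": "arm_command", "arguments": {"motion": [[0.06, 0, 0, 0, 1], [0.12, 0, 0, 0, 1], [0.18, 0, 0, 0, 1], [0.24, 0, 0, 0, 1], [0.3, 0, 0, 0, 1], [0.36, 0, 0, 0, 1], [0.42, 0, 0, 0, 1], [0.42, 0, 0, 0, 1], [0.42, 0, 0, 0, 1]]}}

```text
t: 13.2
ee_pos: [0.4968, -0.1935, 0.1858]
orientation: [-0.001, 1.0, -0.001, -0.001]
contact_force: [0.1, -0.8, -3.9]
finger_gap: 0.0135
```

```bash
python3 st.py
python3 - <<'E'
from ov2 import *
for n in("scene","top"): cv2.imwrite(f"pics/{n}7.png",imaging.capture(n)[:,:,::-1])
from rig import get_state
p=get_state()['ee_pos']
o2('pics/scene7.png',(p[0]-.0006,p[1]+.022,p[2]+.0153-.135,-.003),(.4905,-.2107,.153,-.0035),'pics/v8.png',150,150,65,95)
E
```

```text
13.2 [ 0.4968 -0.1935  0.1858] a -0.10564924390046138 F [ 0.0829 -0.767  -3.9169] M [-0.0318  0.0047 -0.0104] gap 0.013480825766585589 q [-0.5026  0.2265  1.624   0.0008  1.2934  1.0698]
```

View pics/v8.png

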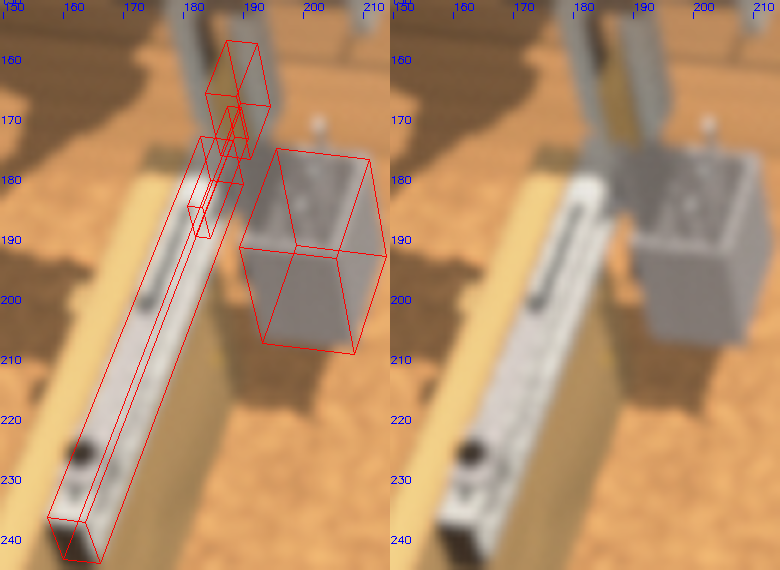

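The runner is inside the rail, the forces are nearly free and the caddy is upright. I'll slide on.

Emit:
{"name": "arm_command", "arguments": {"motion": [[0.1, 0, 0, 0, 1], [0.2, 0, 0, 0, 1], [0.3, 0, 0, 0, 1], [0.4, 0, 0, 0, 1], [0.5, 0, 0, 0, 1], [0.6, 0, 0, 0, 1], [0.6, 0, 0, 0, 1]]}}

```text
t: 14.0
ee_pos: [0.5121, -0.1936, 0.1857]
orientation: [-0.001, 1.0, -0.001, -0.001]
contact_force: [-0.3, 0.3, -3.1]
finger_gap: 0.0136
```

Emit:
{"name": "arm_command", "arguments": {"motion": [[0.08, 0, 0, 0, 1], [0.16, 0, 0, 0, 1], [0.24, 0, 0, 0, 1], [0.32, 0, 0, 0, 1], [0.4, 0, 0, 0, 1], [0.4, 0, 0, 0, 1]]}}

```text
t: 14.6
ee_pos: [0.5225, -0.1936, 0.1857]
orientation: [-0.001, 1.0, -0.001, -0.001]
contact_force: [0.4, 0.3, -3.8]
finger_gap: 0.0137
```

```bash
python3 st.py
```

```text
14.6 [ 0.5225 -0.1936  0.1857] a -0.0917108869659707 F [ 0.4441  0.3202 -3.7504] M [0.0022 0.0352 0.0592] gap 0.01366329810870096 q [-0.4804  0.262   1.5747  0.001   1.3066  1.0917]
```

Emit:
{"name": "arm_command", "arguments": {"motion": [[0.08, 0, 0, 0, 1], [0.16, 0, 0, 0, 1], [0.24, 0, 0, 0, 1], [0.32, 0, 0, 0, 1], [0.4, 0, 0, 0, 1], [0.4, 0, 0, 0, 1]]}}

```text
t: 15.2
ee_pos: [0.5329, -0.1936, 0.1857]
orientation: [-0.001, 1.0, -0.001, -0.0]
contact_force: [0.2, -0.2, -3.7]
finger_gap: 0.0139
```

Emit:
{"name": "arm_command", "arguments": {"motion": [[0.08, 0, 0, 0, 1], [0.16, 0, 0, 0, 1], [0.24, 0, 0, 0, 1], [0.32, 0, 0, 0, 1], [0.32, 0, 0, 0, 1]]}}

```text
t: 15.7
ee_pos: [0.5412, -0.1937, 0.1857]
orientation: [-0.001, 1.0, -0.001, -0.0]
contact_force: [-0.7, 0.0, -3.4]
finger_gap: 0.014
```

Emit:
{"name": "arm_command", "arguments": {"motion": [[0.08, 0, 0, 0, 1], [0.16, 0, 0, 0, 1], [0.24, 0, 0, 0, 1], [0.32, 0, 0, 0, 1], [0.32, 0, 0, 0, 1]]}}

```text
t: 16.2
ee_pos: [0.5496, -0.1937, 0.1856]
orientation: [-0.001, 1.0, -0.001, -0.0]
contact_force: [-0.9, 0.1, -2.8]
finger_gap: 0.0135
```

```bash
python3 st.py
```

```text
16.2 [ 0.5496 -0.1937  0.1856] a -0.07600850320176251 F [-0.8954  0.1113 -2.7767] M [-0.0488  0.0002  0.0226] gap 0.013523426988217868 q [-0.4591  0.2995  1.5208  0.0012  1.3224  1.1127]
```

Emit:
{"name": "arm_command", "arguments": {"motion": [[0.08, 0, 0, 0, 1], [0.16, 0, 0, 0, 1], [0.24, 0, 0, 0, 1], [0.32, 0, 0, 0, 1], [0.32, 0, 0, 0, 1]]}}

```text
t: 16.7
ee_pos: [0.557, -0.1935, 0.1849]
orientation: [-0.001, 1.0, -0.001, -0.001]
contact_force: [-0.7, -0.4, -5.3]
finger_gap: 0.0137
```

Emit:
{"name": "arm_command", "arguments": {"motion": [[0.08, 0, 0, 0, 1], [0.16, 0, 0, 0, 1], [0.24, 0, 0, 0, 1], [0.32, 0, 0, 0, 1], [0.32, 0, 0, 0, 1]]}}

```text
t: 17.2
ee_pos: [0.5653, -0.1934, 0.1848]
orientation: [-0.001, 1.0, -0.001, -0.001]
contact_force: [-1.3, -0.7, -6.3]
finger_gap: 0.0137
```

```bash
python3 st.py
python3 - <<'E'
from ov2 import *
for n in("scene","top"): cv2.imwrite(f"pics/{n}8.png",imaging.capture(n)[:,:,::-1])
from rig import get_state
p=get_state()['ee_pos']
o2('pics/scene8.png',(p[0]-.0006,p[1]+.022,p[2]+.0153-.135,-.003),(.4905,-.2107,.153,-.0035),'pics/v9.png',140,155,65,95)
E
```

```text
17.2 [ 0.5653 -0.1934  0.1848] a -0.06284920189628629 F [-1.2621 -0.659  -6.2625] M [ 0.0544  0.3667 -0.0183] gap 0.01368339636339393 q [-0.4468  0.3231  1.4878  0.0013  1.3339  1.1248]
```

View pics/v9.png

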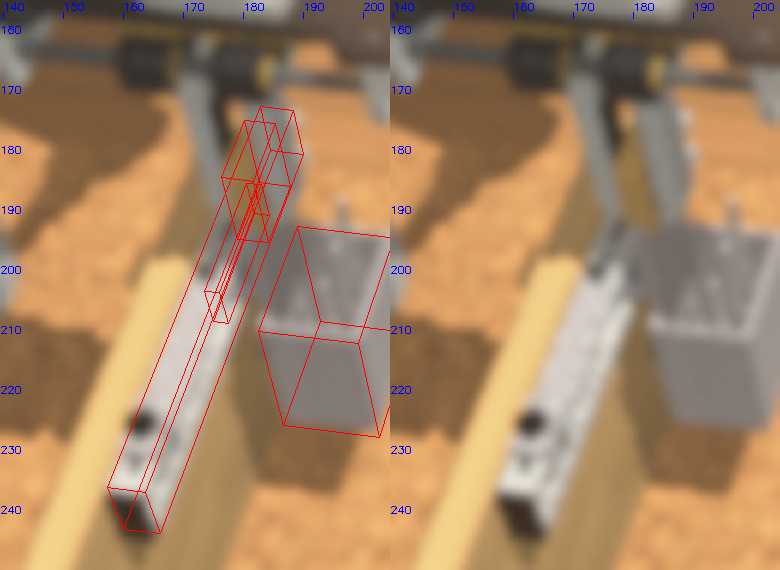

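Fx of -1.3 N and Fz of -2.5 N beyond the weight show that the runner's nose has reached the catch wedge. I'll slide on gently with a slight upward bias.

Emit:
{"name": "arm_command", "arguments": {"motion": [[0.08, 0, 0.02, 0, 1], [0.16, 0, 0.02, 0, 1], [0.24, 0, 0.02, 0, 1], [0.32, 0, 0.02, 0, 1], [0.32, 0, 0.02, 0, 1]]}}

```text
t: 17.8
ee_pos: [0.5735, -0.1934, 0.1852]
orientation: [-0.001, 1.0, -0.001, -0.001]
contact_force: [-2.6, 1.2, -7.7]
finger_gap: 0.0136
```

Emit:
{"name": "arm_command", "arguments": {"motion": [[0.08, 0, 0.02, 0, 1], [0.16, 0, 0.02, 0, 1], [0.24, 0, 0.02, 0, 1], [0.32, 0, 0.02, 0, 1], [0.32, 0, 0.02, 0, 1]]}}

```text
t: 18.3
ee_pos: [0.5825, -0.1934, 0.1857]
orientation: [-0.001, 1.0, -0.0, -0.0]
contact_force: [-1.2, -0.4, -7.4]
finger_gap: 0.0139
```

```bash
python3 st.py
```

```text
18.3 [ 0.5825 -0.1934  0.1857] a -0.05282122771498806 F [-1.23   -0.3679 -7.3522] M [ 0.0287  0.205  -0.0196] gap 0.013888932348210528 q [-0.4352  0.3458  1.4508  0.002   1.3465  1.1361]
```

Emit:
{"name": "arm_command", "arguments": {"motion": [[0.08, 0, 0, 0, 1], [0.16, 0, 0, 0, 1], [0.24, 0, 0, 0, 1], [0.32, 0, 0, 0, 1], [0.32, 0, 0, 0, 1]]}}

```text
t: 18.8
ee_pos: [0.591, -0.1934, 0.1857]
orientation: [-0.001, 1.0, -0.0, 0.0]
contact_force: [-1.6, -0.4, -7.2]
finger_gap: 0.0137
```

Emit:
{"name": "arm_command", "arguments": {"motion": [[0.08, 0, 0, 0, 1], [0.16, 0, 0, 0, 1], [0.24, 0, 0, 0, 1], [0.32, 0, 0, 0, 1], [0.32, 0, 0, 0, 1]]}}

```text
t: 19.3
ee_pos: [0.5996, -0.1935, 0.1857]
orientation: [-0.001, 1.0, -0.0, 0.0]
contact_force: [-1.8, 0.3, -8.0]
finger_gap: 0.0139
```

```bash
python3 st.py
python3 - <<'E'
from ov2 import *
for n in("scene","top"): cv2.imwrite(f"pics/{n}9.png",imaging.capture(n)[:,:,::-1])
from rig import get_state
p=get_state()['ee_pos']
o2('pics/scene9.png',(p[0]-.0006,p[1]+.022,p[2]+.0153-.135,-.003),(.4905,-.2107,.153,-.0035),'pics/v10.png',135,160,65,95)
E
```

```text
19.3 [ 0.5996 -0.1935  0.1857] a -0.04203436722351881 F [-1.7843  0.3303 -8.0304] M [ 0.0244  0.252  -0.0722] gap 0.013851245565787365 q [-0.4241  0.3693  1.4143  0.0026  1.3581  1.1469]
```

View pics/v10.png

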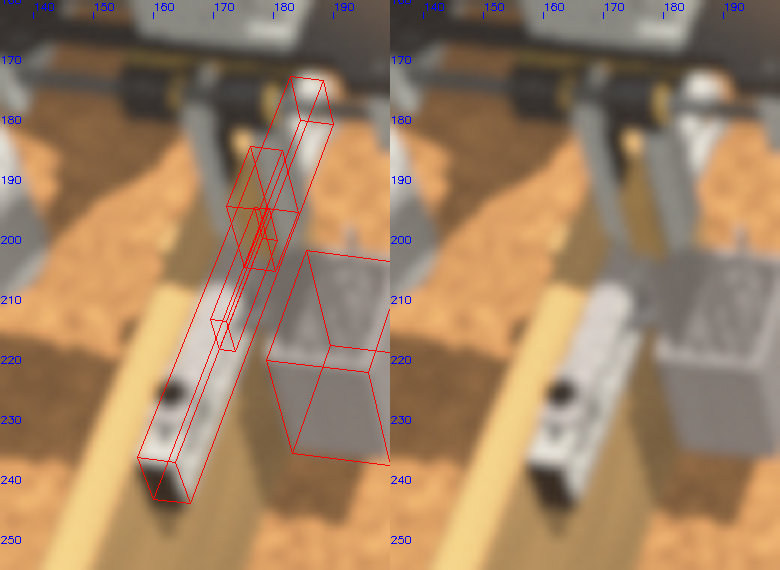

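Emit:
{"name": "arm_command", "arguments": {"motion": [[0.08, 0, 0, 0, 1], [0.16, 0, 0, 0, 1], [0.24, 0, 0, 0, 1], [0.32, 0, 0, 0, 1], [0.32, 0, 0, 0, 1]]}}

```text
t: 19.9
ee_pos: [0.6082, -0.1935, 0.1858]
orientation: [-0.001, 1.0, -0.0, 0.001]
contact_force: [-0.7, -0.2, -8.9]
finger_gap: 0.014
```

Emit:
{"name": "arm_command", "arguments": {"motion": [[0.08, 0, 0, 0, 1], [0.16, 0, 0, 0, 1], [0.24, 0, 0, 0, 1], [0.32, 0, 0, 0, 1], [0.32, 0, 0, 0, 1]]}}

```text
t: 20.4
ee_pos: [0.6168, -0.1935, 0.1858]
orientation: [-0.001, 1.0, -0.0, 0.001]
contact_force: [-1.3, 0.1, -7.5]
finger_gap: 0.0136
```

Emit:
{"name": "arm_command", "arguments": {"motion": [[0.08, 0, 0, 0, 1], [0.16, 0, 0, 0, 1], [0.24, 0, 0, 0, 1], [0.32, 0, 0, 0, 1], [0.32, 0, 0, 0, 1]]}}

```text
t: 20.9
ee_pos: [0.626, -0.1936, 0.1859]
orientation: [-0.001, 1.0, -0.0, 0.003]
contact_force: [0.3, -0.5, -8.4]
finger_gap: 0.0138
```

```bash
python3 st.py
```

```text
20.9 [ 0.626  -0.1936  0.1859] a -0.02892072356719057 F [ 0.2751 -0.4547 -8.3804] M [ 0.1405 -0.0738 -0.0208] gap 0.013840252895589083 q [-0.4084  0.4048  1.3573  0.004   1.3757  1.1622]
```

Emit:
{"name": "arm_command", "arguments": {"motion": [[0.06, 0, 0, 0, 1], [0.12, 0, 0, 0, 1], [0.18, 0, 0, 0, 1], [0.18, 0, 0, 0, 1]]}}

```text
t: 21.3
ee_pos: [0.6319, -0.1936, 0.1862]
orientation: [-0.001, 1.0, -0.0, 0.004]
contact_force: [1.8, -0.1, -7.7]
finger_gap: 0.0138
```

Emit:
{"name": "arm_command", "arguments": {"motion": [[0.06, 0, 0, 0, 1], [0.12, 0, 0, 0, 1], [0.18, 0, 0, 0, 1], [0.18, 0, 0, 0, 1]]}}

```text
t: 21.7
ee_pos: [0.6354, -0.1936, 0.1862]
orientation: [-0.001, 1.0, -0.0, 0.003]
contact_force: [-3.8, -0.3, -5.1]
finger_gap: 0.0137
```

```bash
python3 st.py
python3 - <<'E'
from ov2 import *
for n in("scene","top"): cv2.imwrite(f"pics/{n}10.png",imaging.capture(n)[:,:,::-1])
from rig import get_state
p=get_state()['ee_pos']
o2('pics/scene10.png',(p[0]-.0006,p[1]+.022,p[2]+.0153-.135,-.003),(.4905,-.2107,.153,-.0035),'pics/v11.png',130,165,65,95)
E
```

```text
21.7 [ 0.6354 -0.1936  0.1862] a -0.019219566966097407 F [-3.834  -0.2736 -5.0894] M [ 0.0023  0.5411 -0.1394] gap 0.013713302931234943 q [-0.4027  0.418   1.3351  0.0039  1.3842  1.1677]
```

View pics/v11.png

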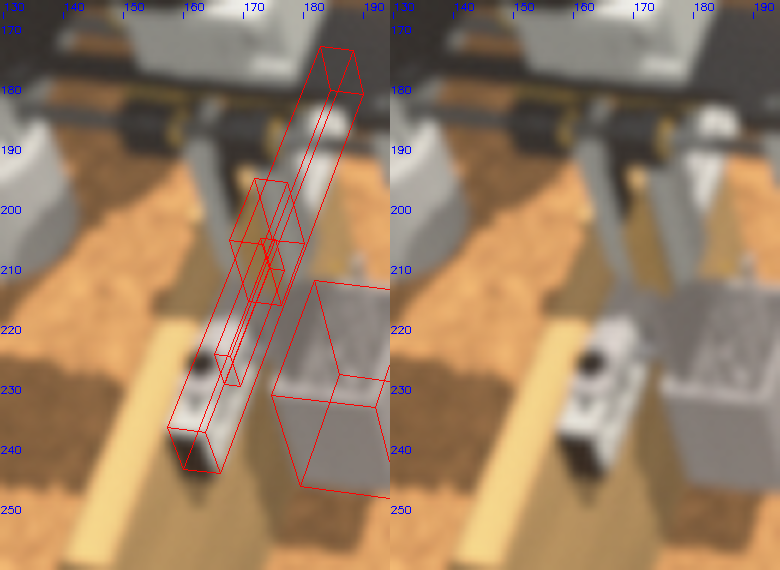

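Fx is now -3.8 N, so the pad is being pressed, and Fz is falling back. I'll press a little further to be sure the catch drops.

Emit:
{"name": "arm_command", "arguments": {"motion": [[0.04, 0, 0, 0, 1], [0.08, 0, 0, 0, 1], [0.1, 0, 0, 0, 1], [0.1, 0, 0, 0, 1], [0.1, 0, 0, 0, 1]]}}

```text
t: 22.3
ee_pos: [0.6366, -0.1936, 0.1862]
orientation: [-0.001, 1.0, -0.0, 0.001]
contact_force: [-5.1, -0.4, -3.4]
finger_gap: 0.0134
```

```bash
python3 st.py
```

```text
22.3 [ 0.6366 -0.1936  0.1862] a -0.028074673261492402 F [-5.0658 -0.4431 -3.392 ] M [ 0.0411  1.2199 -0.0991] gap 0.013405433222909786 q [-0.4015  0.4211  1.3299  0.0031  1.3886  1.1692]
```

Emit:
{"name": "arm_command", "arguments": {"motion": [[-0.02, 0, 0, 0, 1], [-0.05, 0, 0, 0, 1], [-0.08, 0, 0, 0, 1], [-0.12, 0, 0, 0, 1], [-0.12, 0, 0, 0, 1]]}}

```text
t: 22.8
ee_pos: [0.6352, -0.1936, 0.1862]
orientation: [-0.001, 1.0, -0.0, 0.003]
contact_force: [1.8, -0.6, -8.1]
finger_gap: 0.014
```

```bash
python3 st.py
```

```text
22.8 [ 0.6352 -0.1936  0.1862] a -0.021057661985587808 F [ 1.8457 -0.5642 -8.0915] M [ 0.0668 -0.3781  0.0682] gap 0.014020859126732163 q [-0.403   0.4172  1.3365  0.0042  1.3829  1.1673]
```

Pulling back gives +1.8 N in x with the catch load still on, so it may be riding on the runner's rounded tail. I'll press a little further.

Emit:
{"name": "arm_command", "arguments": {"motion": [[0.04, 0, 0, 0, 1], [0.08, 0, 0, 0, 1], [0.12, 0, 0, 0, 1], [0.15, 0, 0, 0, 1], [0.18, 0, 0, 0, 1], [0.18, 0, 0, 0, 1], [0.18, 0, 0, 0, 1]]}}

```text
t: 23.5
ee_pos: [0.6372, -0.1935, 0.1862]
orientation: [-0.001, 1.0, -0.0, 0.001]
contact_force: [-7.2, -0.3, -3.3]
finger_gap: 0.0136
```

```bash
python3 st.py
```

```text
23.5 [ 0.6372 -0.1935  0.1862] a -0.03680771013994789 F [-7.2103 -0.32   -3.2903] M [ 0.0183  1.37   -0.0632] gap 0.013550821901367988 q [-0.4007  0.423   1.3269  0.0025  1.3914  1.1703]
```

Run:
```python
from h import *
for n in("scene","top"): cv2.imwrite(f"pics/{n}11.png",imaging.capture(n)[:,:,::-1])
zoom("pics/scene11.png",145,175,65,95,6,"pics/_a.png");zoom("pics/top11.png",350,130,65,95,6,"pics/_b.png")
cv2.imwrite("pics/v12.png",cv2.hconcat([cv2.imread("pics/_a.png"),cv2.imread("pics/_b.png")]))
```

```text
(no output)
```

View pics/v12.png

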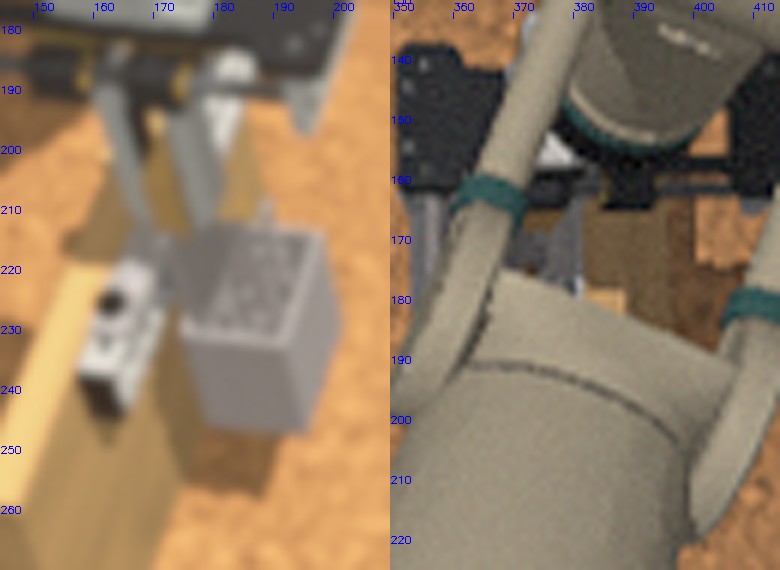

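The catch itself is hidden by the gripper. I'll do a gentle pull-back test: if the catch is engaged, x should stop moving.

Emit:
{"name": "arm_command", "arguments": {"motion": [[-0.03, 0, 0, 0, 1], [-0.06, 0, 0, 0, 1], [-0.08, 0, 0, 0, 1], [-0.1, 0, 0, 0, 1], [-0.1, 0, 0, 0, 1]]}}

```text
t: 24.1
ee_pos: [0.6355, -0.1936, 0.1862]
orientation: [-0.001, 1.0, -0.0, 0.001]
contact_force: [-0.1, 0.2, -6.5]
finger_gap: 0.0139
```

```bash
python3 st.py
```

```text
24.1 [ 0.6355 -0.1936  0.1862] a -0.033542384990489615 F [-0.1365  0.1859 -6.5173] M [-0.0559  0.1207  0.0004] gap 0.013897273712297157 q [-0.4021  0.4196  1.3325  0.003   1.3878  1.1687]
```

Emit:
{"name": "arm_command", "arguments": {"motion": [[-0.03, 0, 0, 0, 1], [-0.06, 0, 0, 0, 1], [-0.08, 0, 0, 0, 1], [-0.08, 0, 0, 0, 1]]}}

```text
t: 24.5
ee_pos: [0.635, -0.1936, 0.1862]
orientation: [-0.001, 1.0, -0.0, 0.003]
contact_force: [4.9, 0.7, -9.4]
finger_gap: 0.0141
```

```bash
python3 st.py
```

```text
24.5 [ 0.635  -0.1936  0.1862] a -0.02993234696023225 F [ 4.8667  0.6886 -9.3728] M [ 0.0224 -0.8825  0.1263] gap 0.014132646287499535 q [-0.4031  0.4171  1.3366  0.0041  1.3831  1.1674]
```

x stops at 0.635 while the pull rises to 4.9 N, so the catch is holding the runner. I'll go back to neutral, lower a touch to take off the weight, then let go.

Emit:
{"name": "arm_command", "arguments": {"motion": [[0.02, 0, -0.02, 0, 1], [0.02, 0, -0.05, 0, 1], [0.02, 0, -0.08, 0, 1], [0.02, 0, -0.08, 0, 1], [0.02, 0, -0.08, 0, 1]]}}

```text
t: 25.0
ee_pos: [0.6349, -0.1938, 0.1845]
orientation: [-0.001, 1.0, -0.0, 0.003]
contact_force: [-2.1, 0.8, -3.1]
finger_gap: 0.0139
```

```bash
python3 st.py
```

```text
25.0 [ 0.6349 -0.1938  0.1845] a -0.033623415388176564 F [-2.0576  0.7581 -3.0679] M [-0.0545  0.2772 -0.0046] gap 0.013890303001089236 q [-0.403   0.4184  1.3389  0.0034  1.3802  1.1678]
```

Emit:
{"name": "arm_command", "arguments": {"motion": [[0, 0, -0.03, 0, 1], [0, 0, -0.05, 0, 1], [0, 0, -0.05, 0, 1]]}}

```text
t: 25.3
ee_pos: [0.6347, -0.1938, 0.1833]
orientation: [-0.001, 1.0, -0.0, 0.002]
contact_force: [-1.8, -0.9, -1.4]
finger_gap: 0.0139
```

```bash
python3 st.py
```

```text
25.3 [ 0.6347 -0.1938  0.1833] a -0.03578266139559135 F [-1.8136 -0.8979 -1.4017] M [-0.0241  0.406  -0.026 ] gap 0.013913734450936813 q [-0.403   0.4189  1.341   0.0032  1.378   1.1678]
```

The channel now carries the caddy's weight. I'll open partway and gradually, then rise.

Emit:
{"name": "arm_command", "arguments": {"motion": [[0, 0, 0, 0, 0.75], [0, 0, 0, 0, 0.6], [0, 0, 0, 0, 0.45], [0, 0, 0, 0, 0.3], [0, 0, 0, 0, 0.2], [0, 0, 0, 0, 0.2], [0, 0, 0, 0, 0.2], [0, 0, 0, 0, 0.2]], "force": 10}}

```text
t: 26.1
ee_pos: [0.6347, -0.194, 0.1833]
orientation: [-0.001, 1.0, -0.0, 0.002]
contact_force: [-0.1, -1.2, 1.5]
finger_gap: 0.0378
```

```bash
python3 st.py
python3 - <<'E'
from h import *
for n in("scene",): cv2.imwrite(f"pics/{n}12.png",imaging.capture(n)[:,:,::-1])
zoom("pics/scene12.png",140,165,90,95,6,"pics/v13.png")
E
```

```text
26.1 [ 0.6347 -0.194   0.1833] a -0.040011285445324354 F [-0.1482 -1.1518  1.455 ] M [-0.0008 -0.0074 -0.029 ] gap 0.03778213663935592 q [-0.4031  0.4188  1.3408  0.0031  1.3779  1.1678]
```

View pics/v13.png

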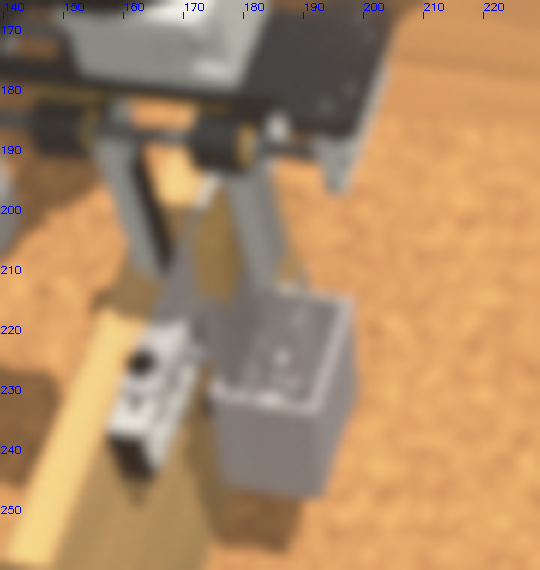

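The fingers are clear. I'll open a bit more and rise straight up.

Emit:
{"name": "arm_command", "arguments": {"motion": [[0, 0, 0, 0, 0], [0, 0, 0, 0, -0.2], [0, 0, 0, 0, -0.2], [0, 0, 0.2, 0, -0.2], [0, 0, 0.6, 0, -0.2], [0, 0, 1, 0, -0.2], [0, 0, 1.6, 0, -0.2], [0, 0, 2.4, 0, -0.2], [0, 0, 3.2, 0, -0.2], [0, 0, 4, 0, -0.2], [0, 0, 4.4, 0, -0.2]]}}

```text
t: 27.25
ee_pos: [0.6355, -0.1943, 0.2966]
orientation: [0.0, 1.0, -0.0, 0.005]
contact_force: [0.0, -0.4, -0.3]
finger_gap: 0.0562
```

Emit:
{"name": "arm_command", "arguments": {"motion": [[-1, 0.5, 0.5, 0, -0.2], [-2, 1, 1, 0, -0.2], [-3, 2, 1, 0, -0.2], [-4, 3, 1, 0, -0.2], [-5, 5, 1, 0, -0.2], [-6, 7, 1, 0, -0.2], [-7, 9, 1, 0, -0.2], [-8, 10, 1, 0, -0.2], [-8, 10, 1, 0, -0.2], [-8, 10, 1, 0, -0.2]]}}

```text
t: 28.25
ee_pos: [0.435, 0.0564, 0.3224]
orientation: [0.001, 1.0, 0.001, 0.006]
contact_force: [0.7, 0.3, -0.6]
finger_gap: 0.0564
```

```bash
python3 st.py
python3 - <<'E'
from ov2 import *
for n in("scene","top"): cv2.imwrite(f"pics/{n}13.png",imaging.capture(n)[:,:,::-1])
zoom("pics/scene13.png",140,165,65,95,6,"pics/_a.png");zoom("pics/top13.png",350,110,55,95,6,"pics/_b.png")
cv2.imwrite("pics/v14.png",cv2.hconcat([cv2.imread("pics/_a.png"),cv2.imread("pics/_b.png")]))
E
```

```text
28.25 [0.435  0.0564 0.3224] a 0.10271020632061666 F [ 0.7378  0.2544 -0.5837] M [0.0409 0.0249 0.0096] gap 0.05640689679460054 q [-0.0292  0.0109  1.544  -0.0007  1.5756  1.5397]
```

View pics/v14.png

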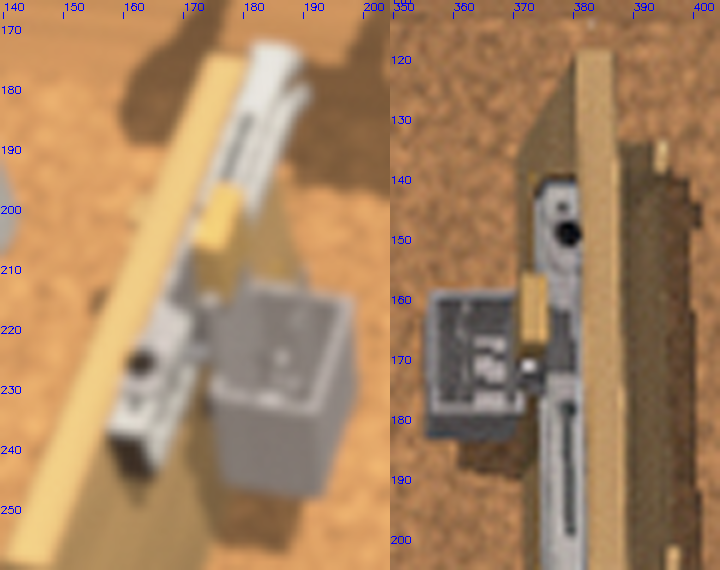

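View pics/scene13.png

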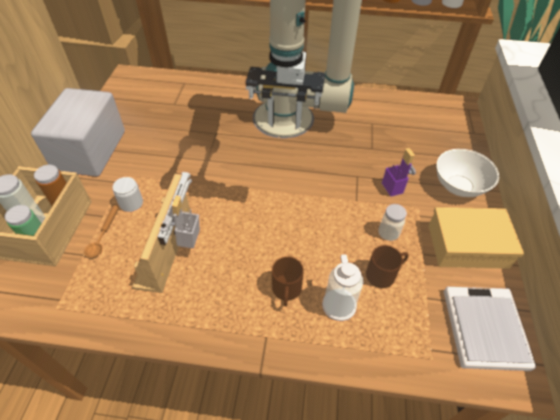

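```bash
python3 - <<'E'
from ov2 import *
for i,(n,x,y) in enumerate((("scene",162,175),("top",365,165))):
    zoom(f"pics/{n}0.png",x,y,32,38,10,"pics/_a.png",5);zoom(f"pics/{n}13.png",x,y,32,38,10,"pics/_b.png",5)
    cv2.imwrite(f"pics/_r{i}.png",cv2.hconcat([cv2.imread("pics/_a.png"),cv2.imread("pics/_b.png")]))
a=cv2.vconcat([cv2.imread("pics/_r0.png"),cv2.imread("pics/_r1.png")]);cv2.imwrite("pics/v15.png",cv2.resize(a,None,fx=.78,fy=.78))
print(proj("top",[.611,-.211,.173]),proj("scene",[.611,-.211,.173]))
E
python3 - <<'E'
from fc import fitc
fitc("pics/scene13.png","pics/top13.png",[(.61,.66),(-.19,-.15),(-.06,.06),(.058,.078)],ws=((1,1),),out="pics/o13.png")
E
```

```text
[[379.36581172 172.7897632 ]] [[172.39258806 204.19759476]]
(1, 1) [ 0.6335222  -0.17842429  0.04605144  0.05890274] -63.26686963191761
grip [[ 0.63453497 -0.20040097  0.19390274]] runner [[ 0.63534058 -0.21788242  0.14390274]]
```

View pics/v15.png

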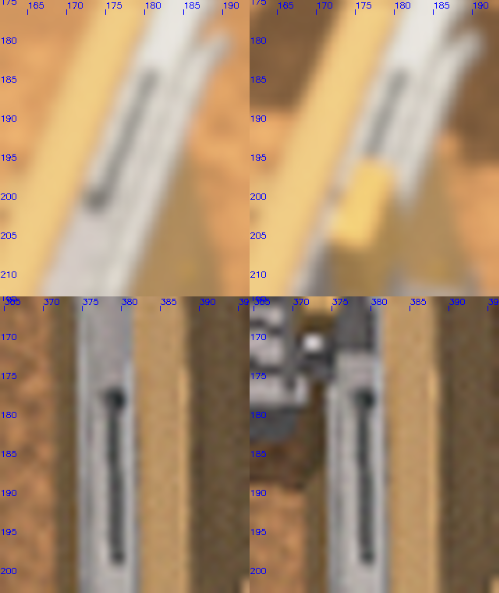

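View pics/o13.png

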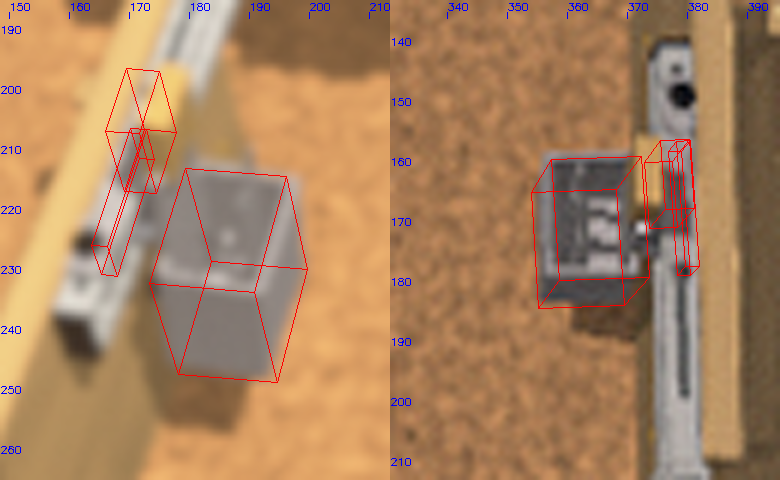

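Run:
```python
from h import *
cp=(.6341,-.1718,.0655,0)
cup=box(-.032,.032,-.023,.023,0,.07);grip=box(-.017,.017,-.029,-.015,.115,.155)
S=[tf(cp,s) for s in cup+grip]
zoom("pics/scene13.png",145,180,60,80,6,"pics/_a.png",10,[proj("scene",s) for s in S]);zoom("pics/top13.png",340,140,60,80,6,"pics/_b.png",10,[proj("top",s) for s in S])
cv2.imwrite("pics/v16.png",cv2.hconcat([cv2.imread("pics/_a.png"),cv2.imread("pics/_b.png")]))
a=cv2.imread("pics/scene0.png").astype(int);b=cv2.imread("pics/scene13.png").astype(int)
for nm,P in dict(mug1=(287,278),mug2=(384,266),disp=(343,288),jar=(394,222),tin=(127,193),scoop=(100,240)).items():
    x,y=P;T=a[y-15:y+15,x-12:x+12].astype(np.uint8);W=b[y-22:y+22,x-19:x+19].astype(np.uint8)
    r=cv2.matchTemplate(W,T,cv2.TM_CCOEFF_NORMED);m=cv2.minMaxLoc(r);print(nm,np.array(m[3])-7,round(m[1],3))
```

```text
mug1 [0 0] 0.988
mug2 [0 0] 0.992
disp [0 0] 1.0
jar [0 0] 1.0
tin [0 0] 1.0
scoop [0 0] 0.999
```

View pics/v16.png

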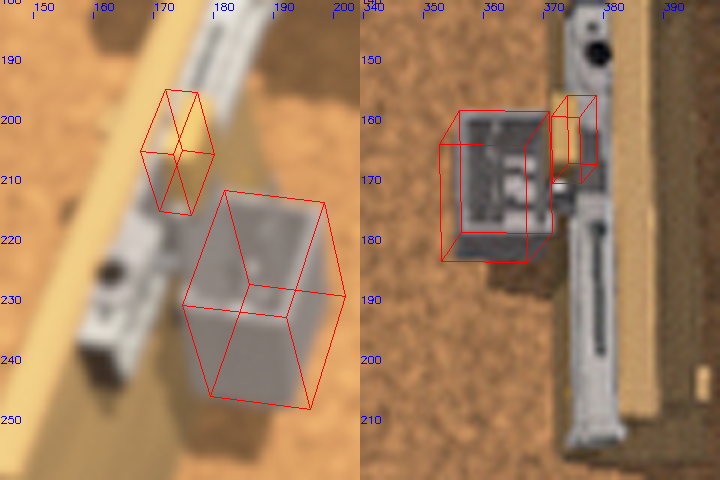

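Run:
```python
from rig import close_job
print(close_job())
```

```text
the job is handed in; nothing more can be done
None
```

I hung the spoon caddy on the rail, slid it up to the stop, let go and handed the job in at about 28 s. I could not see the catch itself at the end, so that it has dropped rests on the force test below.

**How it went:**
- I held the grip at 60 N across its 14 mm and brought the runner to the rail's open end. It rubbed the top of the channel by about 4 N on entering, so I lowered it 1.5 mm.
- I slid it on in small steps past the catch and pressed the pad. The highest push I read along the rail was about 7 N.

**Last checks:**
- **Catch:** pulling back, the caddy stopped at the same point while the pull rose to about 5 N. The vertical load also rose during that pull, which I could not fully explain. The grip hid the catch in the scene view, and the top view cannot show its height.
- **Position:** after release the caddy stayed where I had left it. By the arm's reading, its runner is about 144 mm in from the mouth.
- **Tilt:** it leans forward by roughly 0.07 rad, judged by eye from an overlay. An automatic fit of its final pose locked onto the wrong edges, so I did not use it.
- **Bystanders:** the mugs, dispenser, jar, tin and wooden spoon show no shift in the scene view. I did not measure the bamboo box, but the arm stayed well away from it.
- **Robot:** the arm is clear and touches nothing.

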